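# Find the label printer's hidden catch and open its battery door

## Task

Open the label printer's battery door with the fingertips: feel along the row of five look-alike square tiles on its top, pressing them one after another, until you find the one that gives, and press that one in so that the battery door pops up. Then push the door all the way back until it leans on its stop, past upright, let go of everything and leave the other things on the table and printer where they stand, not picked up or moved.

Things in the scene. Friction and masses are not known exactly. Their poses are not given: they have to be found in the camera images.
- panel (a point): centre of the flat top face of the white label printer (280 mm in x, 360 mm in y, 100 mm high, fixed to the table). Axes: x towards the printer's far side, y to its left, z up; the printer is turned up to about 20 degrees. tile_row lies at x = -0.095, door_hinge at x = +0.035 from here (y = z = 0), same axes
- tile_row (a point): on the top face, over the centre of the middle of five look-alike white square tiles, 54 mm across, in a row along y, 64 mm apart (y = -0.128 to 0.128 from here), each in a 57 mm square well 1.5 mm below the top face. Four are rigid blind covers; one, which cannot be told by eye and changes from run to run, is the door's catch
- door_hinge (a point): middle of the battery door's hinge line, level with the top face. The white door lies flush in the top: 160 mm along y, 85 mm from here towards the tiles (-x), 4 mm thick. This point is 0.130 from the tile row's centre line
- catch (a joint): how far the catch tile is pressed in (m): 0 at rest, 0.006 fully down, so 7.5 mm below the top face (2 N to start, 5 N at the bottom); it springs back up when let go. It lets the door go at about 0.0045
- door (a joint): opening angle of the battery door (rad): 0 shut and flush, 1.57 upright, 1.9 at its stop, leaning back past upright. Latched while shut. When the catch is pressed a weak spring pops it up to about 1.0, its near edge then about 70 mm above the top face; from there about 1 N towards the far side on its near edge or underside swings it; the stiff hinge stays where left
- battery: spare battery pack, black block 60 x 36 x 22 mm, standing on the printer's top beside the door (printer y about -0.14); origin at the centre of its underside
- core: cardboard label core, upright tube 40 mm across, 30 mm high, on the printer's top beside the door (printer y about +0.14); origin at the centre of its underside
- knife: closed steel utility knife, 130 x 28 x 19 mm, lying on the table between robot and printer; origin at the centre of its underside
- block: wooden block 90 x 30 x 30 mm on the table between robot and printer; origin at the centre of its underside
- tape: roll of brown tape lying flat, 100 mm across, 48 mm high, on the table left of the printer; origin at the centre of its underside
- carton: small closed carton 140 x 110 x 90 mm on the table right of the printer; origin at the centre of its underside
- glue: white plastic bottle 52 mm across, 130 mm high, on the table right of the printer; origin at the centre of its underside

How it is judged (in metres and radians):
On the way, in this order (a step that is already met when the one before it is completed fails the run):
1. the catch tile is pressed in while the door is still shut (value of joint catch above 0.0025 m and value of joint door below 0.2 rad).
2. the battery door has popped up (value of joint door above 0.6 rad), for 0.1 s.
At the end, for the whole second after the job is handed in: the battery door stands open past upright at more than 1.75 rad (stop at 1.9) and at rest, the catch has sprung back (less than 1.5 mm in), and every other thing is within 20 mm of where it stood (value of joint door above 1.75 rad and value of joint catch below 0.0015 m and velocity of joint door below 0.05 rad/s and distance of each of battery, core, knife, block, tape, carton, glue from where it was at the start of the episode below 0.02 m); the robot touches nothing.
It fails at once if a thing standing about was lifted, carried or shoved more than 20 mm (distance of any of battery, core, knife, block, tape, carton, glue from where it was at the start of the episode above 0.02 m).
It fails at once if a thing standing about was tipped over (angle between any of core, glue, carton, battery's own z axis and vertical above 0.6 rad).
It also fails if it takes over 51 s, if anything falls off the work surface, if the arm or the gripper's body presses on something with over 40 N, if the wrist force passes 120 N, or if a joint passes its speed limit or range.

## Robot

A 6-joint arm with a two-finger parallel gripper is mounted at the origin on the work surface. World frame = base frame: x ahead of the robot, y to its left, z up, the work surface at z = 0. Lengths are in mm, angles in rad, forces in N, time in s.
With the tool pointing down it reaches from about 350 to 975 mm from the base axis. Payload 7.1 kg.
Tool frame: the origin (TCP) lies midway between the tips of the shut fingers; the grasp point (between the pads) lies 19 mm behind it; z points along the fingers, y is the line along which they close (so a half turn about z gives the same grasp; the last joint's range is limited). The gripper opens to 88 mm and grips with 3 to 60 N. Pads are 20 mm wide; open, the fingers measure 115 mm over their backs; the gripper's body (75 mm by 178 mm) begins 61 mm behind the grasp point.
Start: joints at [1.19, 0.423, 1.63, -0, 1.089, -0.019], TCP at [221.192, 584.533, 222.675] pointing down, gripper open.
Joint ranges: [-3, 3], [-0.9, 2.11], [0.09, 2.58], [-1.31, 4.45], [0.11, 2.69], [-2.54, 2.54]. Speed limits (rad/s): [2.39, 2.39, 3.01, 3.14, 3.14, 3.14].

## Interface

Orientations are given as a rotation vector (axis times angle).
In Python, from workcell import ctrl gives the robot as it stands.
- The arm moves only by the shell command python3 -m inch 'ROWS' [OPENING]. ROWS is JSON, a list of rows, each an object with "xyz": the shift along the tool's x, y, z in mm, a list of three; "rot": the turn, a rotation vector about the tool's x, y, z in rad, a list of three. In form: [{"xyz": [dx, dy, dz], "rot": [ax, ay, az]}, ...]. A call has 1 to 12 rows; each row is the pose to reach, as a shift and turn from the pose commanded when the call began, along the tool's axes at that moment; what a row does not reach only later rows make up. A row lasts 1/12 s, in which the tool goes at most 41.7 mm and 7.16 degrees, less where a joint would pass 70% of its speed; a pose out of reach is approached as far as the arm can. A call with a gripper value outside its range is refused whole. OPENING is the closure in counts, from 0 (fully open) to 255 (shut), set as the call begins (- or left out, the last holds). The fingers move at their own pace and stop on an object; the grip force is fixed at half the most. Time passes only in rows, so rows that repeat a pose let the fingers close. It gives the time, the measured TCP pose, the force, the opening and the grip force at its end, in the units of the state.
- ctrl.get_obs(): the state, without advancing time (a new reading comes with each control period).
- ctrl.get_image(name): name is "scene" or "top" or "wrist"; returns the picture (420x560x3 uint8, red, green, blue); there is no depth.
- ctrl.camera_model(name): a dict with "fx", "fy", "cx", "cy" (pixels), "k1" (the pictures are not rectified: a ray, as slopes to the right and down, at radius r is drawn at 1 + k1 r^2 times it, then the intrinsics apply), "position" and "attitude" of the camera in the world. Camera axes: x right, y up, looking along -z (the intrinsics and any distortion apply to the point x, -y, -z); pixel columns grow to the right and rows downward; lengths in mm; the calibration is good to about 2 mm. A picture is of the moment at which its call begins: read the wrist's pose just before it. camera_model takes no time and is no camera call; for the wrist camera it gives the pose at the moment of the call.
- ctrl.close_job(): hands the job in; it is judged then, once.
The state is a dict: "t": time; "qpos": joint angles; "qvel": joint speeds; "joint_torque": joint torques, N m; "ee_pos": TCP position; "orientation": TCP orientation; "ft_force": force on the tool from outside, world axes, zero at the start; "moment": the same for the moment, N m; "width": finger opening in mm; "grasp_force": force on a finger pad.
Only numpy, scipy, OpenCV 4.12 (cv2) and the standard library are available. Lean on these libraries where they do the work, as an engineer would, in place of code of your own. Each camera call takes 0.05 s, during which the arm holds its last target. There are 200 camera calls.

## Working session

There is one attempt and no reset: what is moved stays moved. The work goes in short steps, Python scripts to look and compute and a shell command to move; the robot and the scene stay as the last step left them, time stands still between calls to the robot, and variables do not carry over. Pictures are saved under pics/ and viewed, at most 10 in all, crops included, and the job is handed in when it is done.

```bash
mkdir -p pics; ls; python3 - <<'E'
from workcell import ctrl
import cv2
o=ctrl.get_obs();print({k:o[k] for k in('t','ee_pos','orientation','ft_force','width')})
for n in('top','scene'):
    print(n,ctrl.camera_model(n)); cv2.imwrite(f'pics/{n}0.png',ctrl.get_image(n)[:,:,::-1])
E
```

```text
pics
{'t': 0.0, 'ee_pos': array([220.98841512, 584.01394975, 221.89472466]), 'orientation': array([-5.65116824e-01, -3.09004479e+00,  2.40772061e-03]), 'ft_force': array([-0.02914653, -0.1238257 ,  0.94342966]), 'width': 87.73399316762203}
top {'fx': 459.53556129111945, 'fy': 459.53556129111945, 'cx': 283.9095052574459, 'cy': 211.38432028243943, 'k1': -0.15846819477110333, 'position': array([ 398.88238688,  -19.20076492, 1194.197134  ]), 'attitude': array([ 0.09812438, -0.06718379, -1.54669425])}
scene {'fx': 532.4524756691021, 'fy': 532.4524756691021, 'cx': 275.5392614359155, 'cy': 200.53249469205653, 'k1': -0.12118107144156454, 'position': array([1295.04968286,  132.99983507, 1117.40577615]), 'attitude': array([0.47786504, 0.5561981 , 1.70164148])}
```

View pics/top0.png

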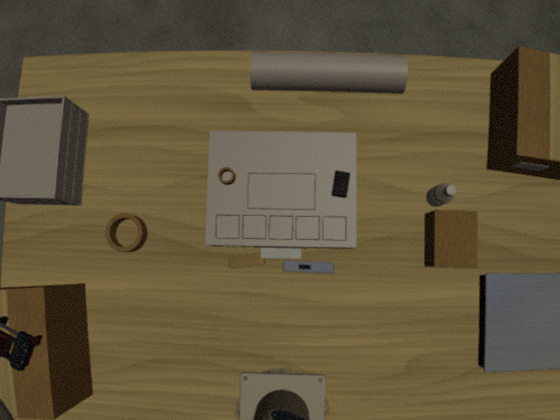

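View pics/scene0.png

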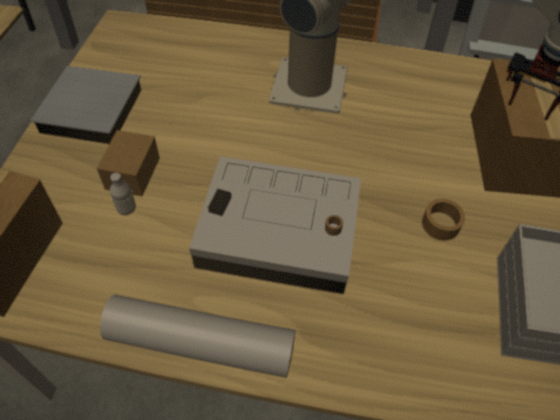

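The top view shows the printer with its five tiles in a row at about (227..334, 228). The door is at (248-315, 173-209), the battery at (341,184) and the core at (227,176). The knife and block lie just below the printer. I'll enlarge this area to read exact pixels.

```bash
python3 - <<'E'
import cv2
im=cv2.imread('pics/top0.png')[125:275,195:370]
cv2.imwrite('pics/crop0.png',cv2.convertScaleAbs(cv2.resize(im,None,fx=4,fy=4,interpolation=cv2.INTER_CUBIC),alpha=1.5))
E
```

```text
(no output)
```

View pics/crop0.png

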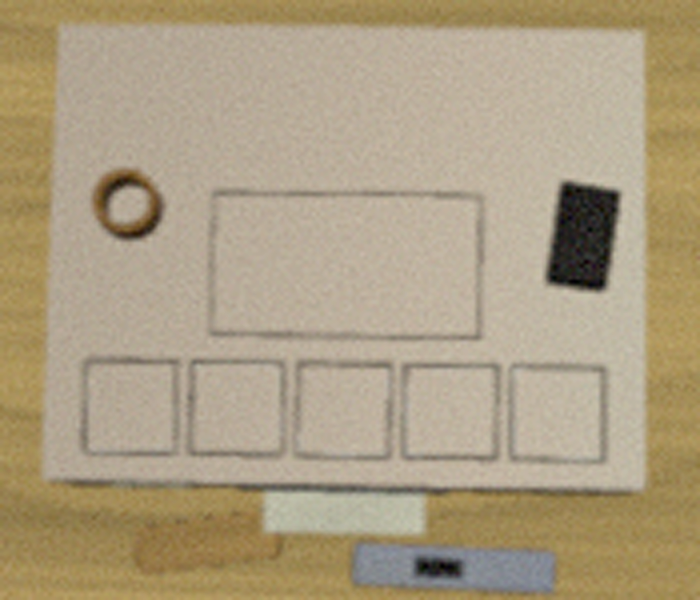

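Crop readings: tile centres run from (131,406) to (559,413). The door corners are (213,191), (482,195), (480,338) and (210,334), and the battery is at (583,236).

```bash
cat > h.py <<'E'
import numpy as np, cv2
from scipy.spatial.transform import Rotation as R
from scipy.optimize import fsolve
from workcell import ctrl
def ray(m,u,v,z):
    a=np.array([(u-m['cx'])/m['fx'],(v-m['cy'])/m['fy']]); s=a.copy()
    for _ in range(30): s=a/(1+m['k1']*(s@s))
    d=R.from_rotvec(m['attitude']).apply([s[0],-s[1],-1]); p=np.array(m['position'])
    return p+d*(z-p[2])/d[2]
E
python3 - <<'E'
from h import *
m=ctrl.camera_model('top')
P=lambda c,z=100: ray(m,195+(c[0]+.5)/4-.5,125+(c[1]+.5)/4-.5,z)[:2]
t=np.array([P(c,98.5) for c in[(131,406),(237,408),(343.5,409.5),(451,411.5),(559,413)]]);print('tiles',t.round(1))
d=np.array([P(c) for c in[(213,191),(482,195),(480,338),(210,334)]]);print('door',d.round(1))
k=np.array([P(c) for c in[(60,25),(643,31),(645,490),(44,480)]]);print('panel',k.round(1),np.linalg.norm(np.diff(k,axis=0),axis=1))
print(np.linalg.norm(np.diff(d,axis=0),axis=1),np.linalg.norm(np.diff(t,axis=0),axis=1))
y=t[0]-t[4]; print('yaw',np.arctan2(-y[0],y[1]), np.arctan2(*( (d[0]+d[3]-d[1]-d[2])*[-1,1])))
h=(d[0]+d[1])/2; print('hinge',h,'hinge-tile',h-t[2],'centre',k.mean(0))
print('batt',P((583,236),122),'core',P((128,204),130))
for n,c,z in(('knife',(453,567),19),('block',(344,511),30),('blk?',(207,543),30)):print(n,P(c,z))
o=ctrl.get_obs(); print(R.from_rotvec(o['orientation']).as_matrix().round(3), ctrl.camera_model('wrist'))
E
```

```text
tiles [[ 476.2  138.8]
 [ 476.5   74.9]
 [ 477.    11.1]
 [ 477.3  -53.1]
 [ 477.7 -117.7]]
door [[607.8  93.4]
 [608.6 -69.5]
 [521.6 -69.6]
 [520.6  92.4]]
panel [[ 710.6  192. ]
 [ 713.3 -167. ]
 [ 432.8 -169.5]
 [ 430.4  189.6]] [359.02911841 280.527411   359.05413125]
[162.91951597  86.9789167  161.99477255] [63.87724869 63.79199517 64.22045225 64.54797539]
yaw 0.005818120141386742 0.005557670637555396
hinge [608.21118978  11.97409715] hinge-tile [131.16401202   0.86849995] centre [571.77946811  11.29636241]
batt [ 581.09421825 -128.56063156] core [593.43711632 140.48802608]
knife [383.80674094 -58.76422088]
block [417.64731646  11.13424892]
blk? [395.31259215  97.33072308]
[[-0.935  0.354 -0.   ]
 [ 0.354  0.935 -0.001]
 [ 0.    -0.001 -1.   ]] {'fx': 352.74115149883494, 'fy': 352.74115149883494, 'cx': 272.8514107282444, 'cy': 208.41518803665676, 'k1': -0.04123222814549149, 'position': array([145.26556953, 612.35617461, 383.03869837]), 'attitude': array([-0.25995144, -0.17711454,  1.19963164])}
```

```bash
python3 -m inch '[{"xyz":[0,0,-40],"rot":[0,0,0]},{"xyz":[0,0,-80],"rot":[0,0,0]},{"xyz":[-30,-25,-80],"rot":[0,0,0]},{"xyz":[-60,-50,-80],"rot":[0,0,-0.1]},{"xyz":[-90,-75,-80],"rot":[0,0,-0.2]},{"xyz":[-120,-100,-80],"rot":[0,0,-0.3]},{"xyz":[-150,-125,-80],"rot":[0,0,-0.368]},{"xyz":[-180,-150,-80],"rot":[0,0,-0.368]},{"xyz":[-210,-174,-80],"rot":[0,0,-0.368]},{"xyz":[-240,-198,-80],"rot":[0,0,-0.368]},{"xyz":[-270,-223,-80],"rot":[0,0,-0.368]},{"xyz":[-300,-247,-80],"rot":[0,0,-0.368]}]' 255; python3 -c "
from h import *
o=ctrl.get_obs();print(o['ee_pos'],o['ft_force'],o['width']);print(R.from_rotvec(o['orientation']).as_matrix().round(3))"
```

```text
t: 1.1
ee_pos: [414.6, 245.4, 302.5]
orientation: [0.01, -3.141, 0.0]
ft_force: [0.9, 1.5, -0.2]
width: 11.2
grasp_force: 0.0
[414.61586562 245.43304696 302.54097056] [ 0.85319397  1.45692623 -0.18585574] 11.164769841250068
[[-1.    -0.006 -0.   ]
 [-0.006  1.    -0.   ]
 [ 0.    -0.    -1.   ]]
```

```bash
python3 -m inch '[{"xyz":[-20,-36,20],"rot":[0,0,0]},{"xyz":[-42,-72,40],"rot":[0,0,0]},{"xyz":[-62,-108,60],"rot":[0,0,0]},{"xyz":[-62,-108,95],"rot":[0,0,0]},{"xyz":[-62,-108,130],"rot":[0,0,0]},{"xyz":[-62,-108,165],"rot":[0,0,0]},{"xyz":[-62,-108,185],"rot":[0,0,0]},{"xyz":[-62,-108,191],"rot":[0,0,0]},{"xyz":[-62,-108,191],"rot":[0,0,0]},{"xyz":[-62,-108,191],"rot":[0,0,0]}]'; python3 -c "
from h import *
o=ctrl.get_obs();print(o['width'],o['qpos']);cv2.imwrite('pics/w1.png',ctrl.get_image('wrist')[:,:,::-1])"
```

```text
t: 1.93
ee_pos: [477.4, 139.9, 112.2]
orientation: [-0.01, 3.141, 0.0]
ft_force: [-0.2, -0.4, 0.7]
width: 0.6
grasp_force: 0.0
0.6187664570427047 [ 2.61199471e-01  4.07635502e-01  1.98342446e+00 -3.29799988e-05
  7.50168844e-01 -1.31599224e+00]
```

View pics/w1.png

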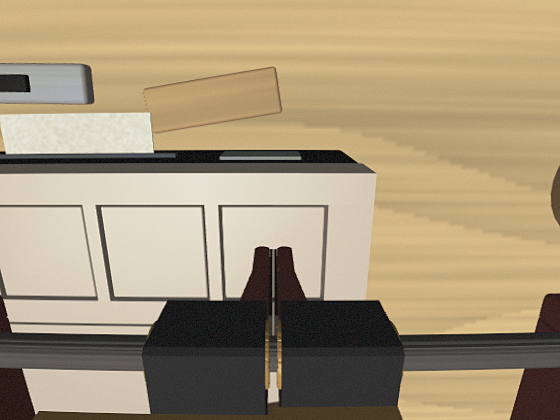

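The shut fingertips are over the leftmost tile (tip at about (273,250), tile spanning about 220-327). I'll press slowly and watch the force.

```bash
python3 -m inch '[{"xyz":[0,0,8],"rot":[0,0,0]},{"xyz":[0,0,12],"rot":[0,0,0]},{"xyz":[0,0,13],"rot":[0,0,0]},{"xyz":[0,0,14],"rot":[0,0,0]},{"xyz":[0,0,15],"rot":[0,0,0]},{"xyz":[0,0,15],"rot":[0,0,0]},{"xyz":[0,0,15],"rot":[0,0,0]}]'
```

```text
t: 2.57
ee_pos: [477.2, 139.9, 98.7]
orientation: [-0.01, 3.141, 0.0]
ft_force: [-5.4, -1.8, 23.0]
width: 0.3
grasp_force: 11.5
```

23 N with the tip held at 98.7 mm, so this tile is rigid. Next tile.

```bash
python3 -m inch '[{"xyz":[0,0,-8],"rot":[0,0,0]},{"xyz":[0,-22,-12],"rot":[0,0,0]},{"xyz":[0,-44,-12],"rot":[0,0,0]},{"xyz":[0,-64,-12],"rot":[0,0,0]},{"xyz":[0,-64,-8],"rot":[0,0,0]},{"xyz":[0,-64,-3],"rot":[0,0,0]},{"xyz":[0,-64,-2],"rot":[0,0,0]},{"xyz":[0,-64,-1],"rot":[0,0,0]},{"xyz":[0,-64,0],"rot":[0,0,0]},{"xyz":[0,-64,0],"rot":[0,0,0]},{"xyz":[0,-64,0],"rot":[0,0,0]}]'
```

```text
t: 3.48
ee_pos: [477.7, 75.7, 98.6]
orientation: [-0.013, 3.141, -0.003]
ft_force: [-8.7, -9.9, 31.9]
width: 0.6
grasp_force: 16.0
```

Rigid as well, at 32 N. Next tile, pressing slightly less deep.

```bash
python3 -m inch '[{"xyz":[0,0,-8],"rot":[0,0,0]},{"xyz":[0,-22,-12],"rot":[0,0,0]},{"xyz":[0,-44,-12],"rot":[0,0,0]},{"xyz":[0,-64,-12],"rot":[0,0,0]},{"xyz":[0,-64,-8],"rot":[0,0,0]},{"xyz":[0,-64,-3],"rot":[0,0,0]},{"xyz":[0,-64,-2],"rot":[0,0,0]},{"xyz":[0,-64,-1],"rot":[0,0,0]},{"xyz":[0,-64,-0.5],"rot":[0,0,0]},{"xyz":[0,-64,-0.5],"rot":[0,0,0]},{"xyz":[0,-64,-0.5],"rot":[0,0,0]}]'
```

```text
t: 4.4
ee_pos: [477.8, 12.4, 97.2]
orientation: [0.01, -3.142, -0.001]
ft_force: [-0.1, 1.9, 2.1]
width: 0.5
grasp_force: 0.9
```

The middle tile gives: 97.2 mm at 2 N. I'll press it in.

```bash
python3 -m inch '[{"xyz":[0,0,1],"rot":[0,0,0]},{"xyz":[0,0,2],"rot":[0,0,0]},{"xyz":[0,0,3],"rot":[0,0,0]},{"xyz":[0,0,4],"rot":[0,0,0]},{"xyz":[0,0,4.3],"rot":[0,0,0]},{"xyz":[0,0,4.3],"rot":[0,0,0]},{"xyz":[0,0,4.3],"rot":[0,0,0]},{"xyz":[0,0,4.3],"rot":[0,0,0]},{"xyz":[0,0,4.3],"rot":[0,0,0]},{"xyz":[0,0,4.3],"rot":[0,0,0]}]'; python3 -c "
from h import *
a=ctrl.get_image('scene')[130:310,170:390,::-1];cv2.imwrite('pics/s2.png',cv2.convertScaleAbs(cv2.resize(a,None,fx=3,fy=3),alpha=1.3))"
```

```text
t: 5.23
ee_pos: [477.9, 11.8, 92.9]
orientation: [-0.01, 3.141, 0.0]
ft_force: [-0.8, 4.6, 4.2]
width: 0.4
grasp_force: 2.3
```

View pics/s2.png

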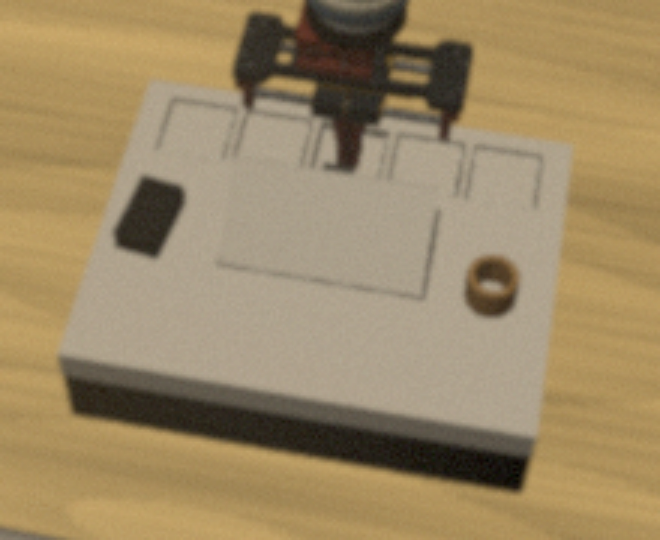

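The gripper is on the middle tile. The door's near edge has moved from about (240,180) to about (230,160), so it's rising. I'll project the edge for several angles to read the opening.

```bash
cat >> h.py <<'E'
def proj(m,p):
    s=R.from_rotvec(m['attitude']).inv().apply(np.array(p)-m['position']); a=np.array([s[0],-s[1]])/-s[2]
    return a*(1+m['k1']*(a@a))*[m['fx'],m['fy']]+[m['cx'],m['cy']]
E
python3 -c "
from h import *
m=ctrl.camera_model('scene')
for th in(0,.2,.4,.6,.8,1,1.2,1.57,1.9):
  print(th,*[((proj(m,[607.5-85*np.cos(th),11.5+s*80,100+85*np.sin(th)])-[170,130])*3).round(0) for s in(1,-1)])"
```

```text
0 [434. 210.] [239. 178.]
0.2 [436. 199.] [238. 166.]
0.4 [436. 191.] [236. 159.]
0.6 [436. 188.] [233. 155.]
0.8 [435. 188.] [229. 155.]
1 [433. 194.] [225. 159.]
1.2 [431. 203.] [220. 168.]
1.57 [425. 231.] [210. 196.]
1.9 [419. 266.] [202. 229.]
```

```bash
python3 -m inch '[{"xyz":[0,0,-8],"rot":[0,0,0]},{"xyz":[0,0,-25],"rot":[0,0,0]},{"xyz":[0,0,-45],"rot":[0,0,0]},{"xyz":[0,0,-57],"rot":[0,0,0]},{"xyz":[0,0,-57],"rot":[0,0,0]},{"xyz":[0,0,-57],"rot":[0,0,0]}]'; python3 -c "
from h import *
a=ctrl.get_image('top')[125:275,195:370,::-1];cv2.imwrite('pics/t3.png',cv2.convertScaleAbs(cv2.resize(a,None,fx=4,fy=4),alpha=1.5))
m=ctrl.camera_model('top')
for th in(0,.2,.4,.6,.8,1,1.2,1.57,1.9):
  print(th,*[((proj(m,[607.5-85*np.cos(th),11.5+s*80,100+85*np.sin(th)])-[195,125])*4).round(0) for s in(1,-1)])"
```

```text
t: 5.78
ee_pos: [478.0, 11.4, 150.3]
orientation: [-0.01, 3.14, -0.001]
ft_force: [-0.1, -0.1, -0.4]
width: 0.7
grasp_force: 0.0
0 [210. 329.] [477. 335.]
0.2 [207. 323.] [478. 329.]
0.4 [205. 311.] [480. 317.]
0.6 [203. 294.] [481. 300.]
0.8 [201. 272.] [482. 278.]
1 [200. 246.] [484. 252.]
1.2 [200. 217.] [485. 223.]
1.57 [200. 162.] [486. 167.]
1.9 [203. 115.] [486. 121.]
```

View pics/t3.png

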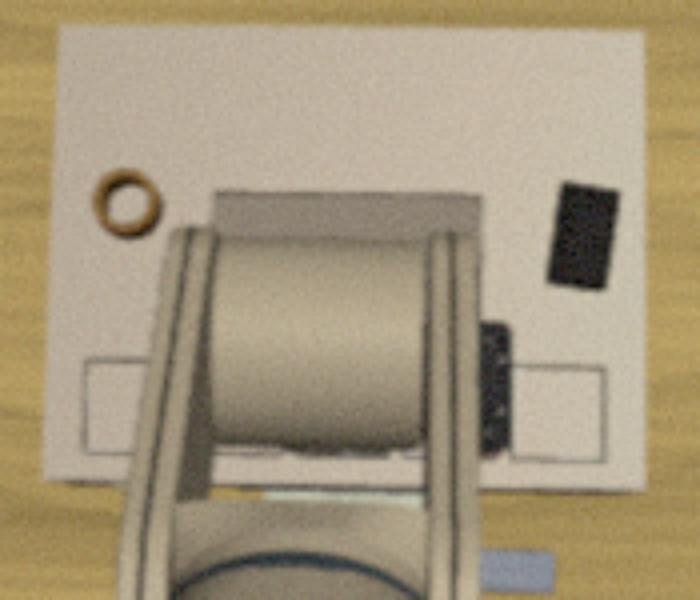

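The door is clearly raised: its face is now shaded at (215-480, 195-235), and the arm hides the edge. Pushing it toward the far side with the tip at z=150.

```bash
python3 -m inch '[{"xyz":[-25,0,0],"rot":[0,0,0]},{"xyz":[-50,0,0],"rot":[0,0,0]},{"xyz":[-65,0,0],"rot":[0,0,0]},{"xyz":[-73,0,0],"rot":[0,0,0]},{"xyz":[-81,0,0],"rot":[0,0,0]},{"xyz":[-89,0,0],"rot":[0,0,0]},{"xyz":[-97,0,0],"rot":[0,0,0]},{"xyz":[-105,0,0],"rot":[0,0,0]},{"xyz":[-112,0,0],"rot":[0,0,0]},{"xyz":[-117,0,0],"rot":[0,0,0]},{"xyz":[-122,0,0],"rot":[0,0,0]},{"xyz":[-122,0,0],"rot":[0,0,0]}]'
```

```text
t: 6.83
ee_pos: [600.8, 12.5, 149.9]
orientation: [-0.01, 3.141, -0.0]
ft_force: [0.5, -0.1, 0.2]
width: 0.6
grasp_force: 0.0
```

```bash
python3 -m inch '[{"xyz":[-3,0,0],"rot":[0,0,0]},{"xyz":[-6,0,0],"rot":[0,0,0]},{"xyz":[-9,0,0],"rot":[0,0,0]},{"xyz":[-11,0,0],"rot":[0,0,0]},{"xyz":[-13,0,0],"rot":[0,0,0]},{"xyz":[-13,0,0],"rot":[0,0,0]},{"xyz":[-13,0,0],"rot":[0,0,0]}]';python3 -c "
from h import *
a=ctrl.get_image('scene')[130:310,170:390,::-1];cv2.imwrite('pics/s4.png',cv2.convertScaleAbs(cv2.resize(a,None,fx=3,fy=3),alpha=1.3))"
```

```text
t: 7.42
ee_pos: [606.0, 12.5, 149.3]
orientation: [0.01, -3.127, 0.0]
ft_force: [-25.2, 0.0, 17.0]
width: 0.4
grasp_force: 12.5
```

View pics/s4.png

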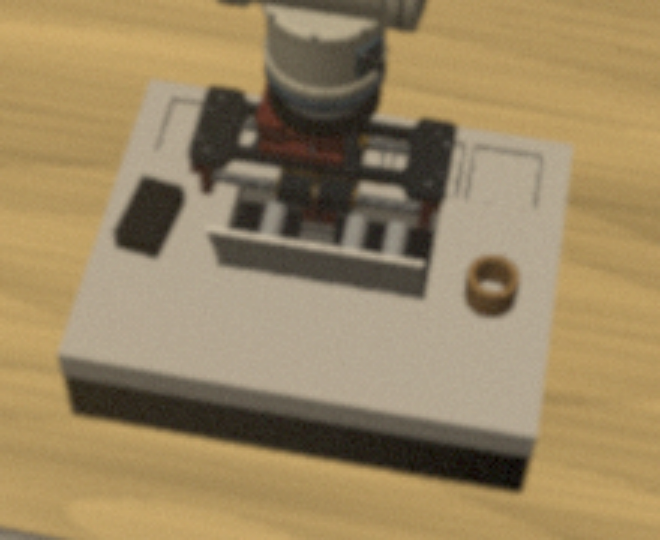

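The door's near edge is at (210,232)-(422,265). That matches the predicted 1.9 rad position, and the 25 N reading says it's on its stop. Backing off and retreating.

```bash
python3 -m inch '[{"xyz":[6,0,0],"rot":[0,0,0]},{"xyz":[15,0,0],"rot":[0,0,0]},{"xyz":[35,0,0],"rot":[0,0,0]},{"xyz":[65,0,0],"rot":[0,0,0]},{"xyz":[95,0,-30],"rot":[0,0,0]},{"xyz":[125,0,-60],"rot":[0,0,0]},{"xyz":[145,0,-95],"rot":[0,0,0]},{"xyz":[145,0,-130],"rot":[0,0,0]},{"xyz":[145,0,-150],"rot":[0,0,0]},{"xyz":[145,0,-150],"rot":[0,0,0]},{"xyz":[145,0,-150],"rot":[0,0,0]},{"xyz":[145,0,-150],"rot":[0,0,0]}]';python3 -c "
from h import *
a=ctrl.get_image('scene')[110:310,100:390,::-1];cv2.imwrite('pics/s5.png',cv2.convertScaleAbs(cv2.resize(a,None,fx=2.7,fy=2.7),alpha=1.3));print(abs(ctrl.get_obs()['qvel']).max())
m=ctrl.camera_model('scene')
for th in(1.57,1.75,1.8,1.85,1.9):
  print(th,*[((proj(m,[607.5-85*np.cos(th),11.5+s*80,100+85*np.sin(th)])-[100,110])*2.7).round(0) for s in(1,-1)])"
```

```text
t: 8.47
ee_pos: [467.3, 11.7, 298.9]
orientation: [0.01, -3.141, 0.0]
ft_force: [0.2, -0.6, -1.3]
width: 0.2
grasp_force: 0.0
0.013630080880795025
1.57 [572. 262.] [378. 230.]
1.75 [569. 278.] [374. 246.]
1.8 [568. 283.] [373. 250.]
1.85 [567. 288.] [372. 255.]
1.9 [566. 293.] [370. 260.]
```

View pics/s5.png

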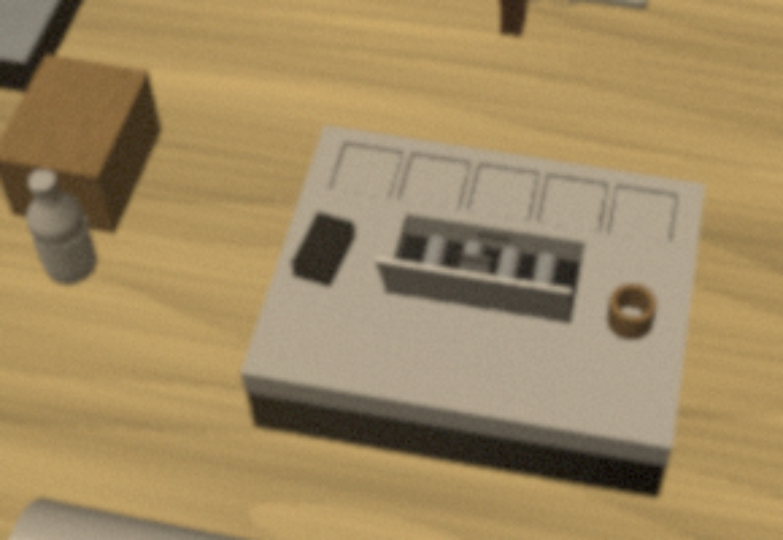

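The door's edge is at (378,262)-(573,293), which is about 1.9 rad. The battery, core, glue and carton are where they stood, the tiles look level, and the robot is clear. Handing in.

```bash
python3 -c "
from workcell import ctrl
print(ctrl.close_job())"
```

```text
the job is handed in; nothing more can be done
None
```

The middle tile was the catch: I pressed it, the battery door popped up, and I pushed it back onto its stop at about 1.9 rad; I handed the job in at about 8.5 s with the arm clear and nothing else touched, though no verdict came back.

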